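# Hold a pressing plate flush on a tilted gluing stage

### The job

Pick up the square steel pressing plate by its orange grip bar, tilt it to match the slope of the gluing stage, and press it gently and flush on the middle of the green pad, with the grip bar running up and down the slope. Do not push the stage out of its set tilt, do not disturb the glue bottle, tape roll and green tin, and finish still gripping the plate and pressing it there: nothing is let go.

Things in the scene. Friction and masses are not known exactly. Their poses are not given: they have to be found in the camera images.
- press_plate: loose steel pressing plate, 90 x 90 mm and 8 mm thick, about 0.25 kg, lying flat on the bench at the start. Origin: centre of its underside; z up out of the plate. An orange grip bar stands in the middle of its upper side: 50 mm long along the plate's x, 16 mm wide along y, its top 44 mm above the underside.
- stage: grey base of the tilting gluing stage, 170 x 160 mm, fixed to the bench. Origin: centre of its underside; -x is the low front of the slope (towards the robot, give or take yaw), +x the high back. Hinge along y, 68 mm in front of the origin, 40 mm high. At each side a thin steel arc, 76 mm from the middle, up to 90 mm high, and a black lock knob reaching out to 91 mm.
- pad_centre (a point): centre of the upper face of the green pad (110 x 110 mm) fixed on the hinged platen (140 x 130 mm). x up the slope, y along the hinge, z square out of the face; slope 0.2 to 0.5 rad, different each time. A friction lock holds the tilt; it slips if the middle is pushed with over some 40 N, less near the upper edge. The plate's underside is pressed on this face.
- glue_bottle: loose white glue bottle with a red cap, 34 mm across, 100 mm tall, standing behind the work; origin at its foot; leave alone
- tape: loose roll of yellow tape, 68 mm across, 18 mm high, lying flat in front of the work near the middle; origin under its centre; leave alone
- green_tin: loose green tin, 72 mm across, 110 mm tall, standing behind the work on the right; origin at its foot; leave alone
There are look-alikes about, which are no part of the job. What is shaped like the press_plate but red is not meant.

How it is judged:
By the outcome, as a careful person would: the job done as asked, in the order asked, and still so for the second after the job is handed in, while the arm keeps its last pose, push and grip.
It also fails if it takes over 40 s, if anything falls off the work surface, if the arm or the gripper's body presses on something with over 40 N, if the wrist force passes 120 N, or if a joint passes its speed limit or range.

### The arm

A 6-joint arm with a two-finger parallel gripper is mounted at the origin on a cart in front of the work surface, level with it; the furniture and walls round the work are solid. World frame = base frame: x ahead of the robot, y to its left, z up, the work surface at z = 0. Lengths are in mm, angles in rad, forces in N, time in s.
With the tool pointing down it reaches from about 300 to 1000 mm from the base axis. Payload 5.1 kg.
Tool frame: the origin (TCP) lies between the finger pads; the fingertips stand 25 mm ahead of it and the grasp point (between the pads) lies 6 mm ahead of it; z points along the fingers, y is the line along which they close (so a half turn about z gives the same grasp; the last joint's range is limited). The gripper opens to 95 mm and grips with 3 to 60 N. Pads are 20 mm wide; open, the fingers measure 119 mm over their backs; the gripper's body (75 mm by 180 mm) begins 59 mm behind the grasp point.
Start: joints at [-1.317, 0.124, 1.65, -0, 1.367, -0.083], TCP at [214.772, -613.48, 239.656] pointing down, gripper open.
Joint ranges: [-2.61, 2.61], [-1.02, 2.33], [0.03, 2.71], [-1.35, 4.49], [0.32, 2.68], [-2.91, 2.91]. Speed limits (rad/s): [2.57, 2.57, 3.14, 3.14, 3.14, 3.14].

### API

Orientations are given as a 3x3 rotation matrix whose columns are the frame's x, y, z axes.
In Python, from workcell import bot gives the robot as it stands. The module is installed in compiled form; this text tells all that it offers.
- The arm moves only by the shell command python3 -m jog 'ROWS'. ROWS is JSON, a list of rows, each a list of 7 numbers: the turn, a rotation vector about the world's x, y, z in degrees, then the shift along the world's x, y, z in cm, then the finger opening in cm, from 0 to 9.51. In form: [[wx, wy, wz, tx, ty, tz, claw], ...]. A call has 1 to 8 rows; each row shifts and turns the commanded pose from where the row before left it; what a row does not reach is not made up. A row lasts 1/8 s, in which the tool goes at most 62.5 mm and 10.7 degrees, less where a joint would pass 70% of its speed; a pose out of reach is approached as far as the arm can. A call with a gripper value outside its range is refused whole. The fingers move at their own pace and stop on an object; the grip force is fixed at half the most. Time passes only in rows, so rows that do not move let the fingers close. It gives the time, the measured TCP pose, the force, the opening and the grip force at its end, in the units of the state.
- bot.get_obs(): the state, without advancing time (a new reading comes with each control period).
- bot.snapshot(name): name is "side" or "top"; returns a dict with "img" (480x640x3 uint8, blue, green, red), "range_z" (480x640 float32, mm along the optical axis (not along the pixel's ray), 0 where there is no reading), "fx", "fy", "cx", "cy" (pixels), "origin" and "rotation" of the camera in the world. Camera axes: x right, y down, z forward; pixel columns grow to the right and rows downward; lengths in mm; the calibration is good to about 2 mm. A picture is of the moment at which its call begins.
- bot.finish_job(): hands the job in; it is judged then, once.
The state is a dict: "clock": time; "joints": joint angles; "joint_vel": joint speeds; "joint_torque": joint torques, N m; "ee_pos": TCP position; "tool_rot": TCP orientation; "force": force on the tool from outside, world axes, zero at the start; "wrist_torque": the same for the moment, N m; "grip_width": finger opening in mm; "grip_force": force on a finger pad.
Only numpy, scipy, OpenCV 4.12 (cv2) and the standard library are available. Lean on these libraries where they do the work, as an engineer would, in place of code of your own. Each camera call takes 0.05 s, during which the arm holds its last target. There are 200 camera calls.

## Working session

There is one attempt and no reset: what is moved stays moved. The work goes in short steps, Python scripts to look and compute and a shell command to move; the robot and the scene stay as the last step left them, time stands still between calls to the robot, and variables do not carry over. Pictures are saved under pics/ and viewed, at most 10 in all, crops included, and the job is handed in when it is done.

```bash
mkdir -p pics; cat > h.py <<'E'
import numpy as np, cv2
from workcell import bot
def snap(n,save=None):
    s=bot.snapshot(n)
    np.savez('%s.npz'%n,**s)
    if save: cv2.imwrite('pics/'+save,s['img'])
    return s
def load(n): return np.load('%s.npz'%n)
def cloud(s):
    z=s['range_z'];v,u=np.mgrid[:480,:640]
    p=np.stack([(u-s['cx'])/s['fx']*z,(v-s['cy'])/s['fy']*z,z],-1)
    P=p@np.array(s['rotation']).T+np.array(s['origin']); P[z==0]=np.nan
    return P
E
python3 - <<'E'
from h import *
for n in('top','side'):
    s=snap(n,n+'1.png');print(n,s['origin'],s['rotation'],s['fx'])
print(bot.get_obs())
E
```

```text
top [ 482.33341065  -31.34485446 1212.05118143] [[ 2.48107460e-02 -9.97489804e-01  6.63213187e-02]
 [-9.99692153e-01 -2.47669679e-02  1.48233094e-03]
 [ 1.63967975e-04 -6.63376796e-02 -9.97797217e-01]] 616.809254448992
side [  586.92159135 -1102.59312963   810.6907498 ] [[ 0.99990932 -0.00946181 -0.00958217]
 [ 0.00236062 -0.57738668  0.81646742]
 [-0.01325788 -0.81641601 -0.57731199]] 580.5327814740924
{'clock': 0.1, 'joints': array([-1.31659103e+00,  1.24457972e-01,  1.65154432e+00,  2.14809696e-05,
        1.36750636e+00, -8.26067044e-02]), 'joint_vel': array([ 0.00037684, -0.0009575 , -0.0035066 , -0.00125234, -0.00093578,
       -0.0016867 ]), 'joint_torque': array([ 4.86052595e-04, -4.18878829e+01, -3.61096895e+01,  7.77166849e-02,
        4.61404736e-02, -6.28624252e-05]), 'ee_pos': array([ 214.64956876, -612.96368021,  238.49415929]), 'tool_rot': array([[ 9.43814511e-01,  3.30475347e-01, -4.61464004e-04],
       [ 3.30475621e-01, -9.43812696e-01,  1.85970896e-03],
       [ 1.79052380e-04, -1.90772291e-03, -9.99998164e-01]]), 'force': array([ 0.59286054,  0.12741078, -1.8290701 ]), 'wrist_torque': array([ 0.00908824, -0.03533708, -0.04826151]), 'grip_force': 0.0, 'grip_width': 95.01166594320532}
```

View pics/top1.png

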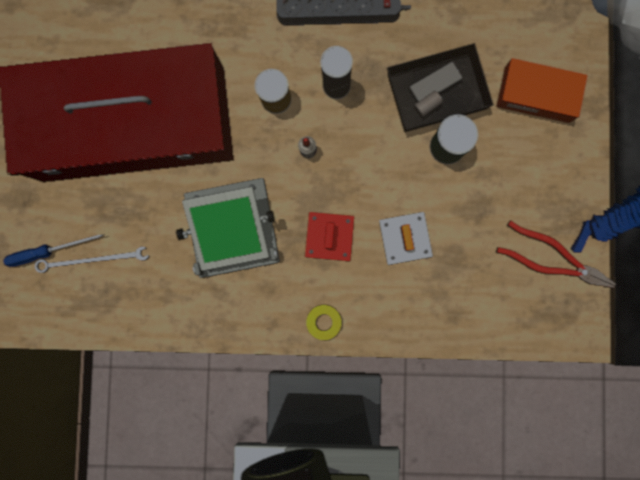

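View pics/side1.png

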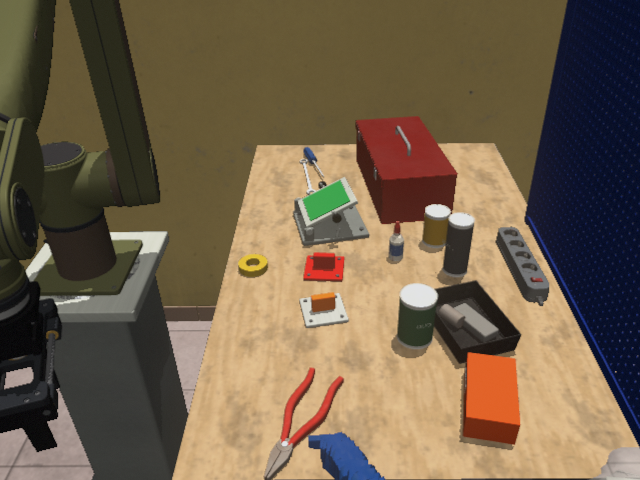

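The top picture shows the steel plate with its orange bar at (407,238), the stage with green pad at (226,230), tape at (324,322), bottle at (307,147) and green tin at (457,138). The side picture shows the same, with the pad rising toward +x. Things that could be taken for the plate: the red plate at (330,237), the steel plate with orange bar at (407,238), and the orange box at (543,90). I choose (407,238) because it is steel with an orange bar.

```bash
cat > m.py <<'E'
from h import *
def meas(n,what=('bar','pad')):
    s=load(n);P=cloud(s);hsv=cv2.cvtColor(s['img'],cv2.COLOR_BGR2HSV);H,S,V=[hsv[...,i].astype(int) for i in range(3)]
    r={'top':dict(bar=(395,222,422,255),pad=(180,185,275,270)),'side':dict(bar=(300,285,350,320),pad=(295,175,365,230))}[n]
    for k in what:
        x0,y0,x1,y1=r[k];m=np.zeros(H.shape,bool);m[y0:y1,x0:x1]=1
        m&=(S>120)&(V>60)&((H>5)&(H<25) if k=='bar' else (H>45)&(H<80))
        if k=='pad': m=cv2.erode(m.astype(np.uint8),np.ones((3,3)))>0
        m&=np.isfinite(P[...,2]);Q=P[m]
        if k=='bar': print('z pct',np.percentile(Q[:,2],[5,50,95])); Q=Q[Q[:,2]>36]
        c=Q.mean(0);_,sv,vt=np.linalg.svd(Q-c,full_matrices=False);nn=vt[2]*np.sign(vt[2][2])
        print(n,k,len(Q),'mean',c.round(1),'normal',nn.round(4),'tilt',np.arccos(nn[2]).round(4),'az',np.degrees(np.arctan2(-nn[1],-nn[0])).round(2),'rms',sv[2]/len(Q)**.5)
        rect=cv2.minAreaRect(Q[:,:2].astype(np.float32));b=cv2.boxPoints(rect);e=[b[1]-b[0],b[2]-b[1]];l=max(e,key=np.linalg.norm)
        print('  rect',np.round(rect[0],1),np.round(rect[1],1),'long dir deg',np.degrees(np.arctan2(l[1],l[0])).round(1), [np.degrees(np.arctan2(x[1],x[0])).round(1) for x in e])
        # in-plane rectangle for pad
        if k=='pad':
            ux=-nn+np.array([0,0,1])/nn[2];ux/=np.linalg.norm(ux);uy=np.cross(nn,ux)
            q=np.stack([(Q-c)@ux,(Q-c)@uy],1).astype(np.float32);rc=cv2.minAreaRect(q)
            print('  pad centre',(c+rc[0][0]*ux+rc[0][1]*uy).round(1),np.round(rc[1],1),'ang',rc[2],'ux',ux.round(3))
E
python3 - <<'E'
from m import *
meas('top');meas('side')
a=load('top')['img'][185:290,290:440];b=load('side')['img'][240:340,270:420]
cv2.imwrite('pics/c1.png',np.vstack([cv2.resize(a,(600,290),interpolation=2),cv2.resize(b,(600,290),interpolation=2)]))
P=cloud(load('top'))
for u,v in[(388,246),(407,215),(324,322),(307,147),(457,138),(226,230),(350,160)]:print(u,v,P[v,u].round(1))
E
```

```text
z pct [40.23240054 44.60695042 48.02997112]
top bar 206 mean [ 556.1 -163.    44.6] normal [-0.023  -0.0095  0.9997] tilt 0.0249 az 22.42 rms 2.3193248943882945
  rect [ 556.3 -163.3] [47.3 15.7] long dir deg 10.7 [np.float32(-79.3), np.float32(10.7)]
top pad 2933 mean [560.1 175.   80.2] normal [-0.3867 -0.0859  0.9182] tilt 0.4073 az 12.52 rms 2.0595011626168294
  rect [559.3 174.9] [ 94.1 102.9] long dir deg -77.5 [np.float32(-77.5), np.float32(12.5)]
  pad centre [559.  174.8  79.7] [103.9 102.9] ang 0.0031363111920654774 ux [0.896 0.199 0.396]
z pct [ 9.70767261 31.62310524 43.92061968]
side bar 162 mean [ 554.8 -168.3   41.6] normal [ 0.0248 -0.1861  0.9822] tilt 0.1888 az 97.58 rms 2.0676925326829525
  rect [ 554.9 -165.7] [48.1 22.8] long dir deg 7.7 [np.float32(-82.3), np.float32(7.7)]
side pad 783 mean [558.1 168.6  77.6] normal [-0.3854 -0.0778  0.9194] tilt 0.4041 az 11.41 rms 1.6480284781076981
  rect [557.8 170.1] [ 93.  100.3] long dir deg -78.9 [np.float32(-78.9), np.float32(11.1)]
  pad centre [557.9 170.2  77.6] [101.1 100.9] ang 0.1972872018814087 ux [0.901 0.182 0.393]
388 246 [ 540.2 -130.     9.6]
407 215 [ 601.7 -165.8   11.2]
324 322 [389.1  -8.8  -2.5]
307 147 [719.9  30.4  66.3]
457 138 [ 734.1 -242.9  109.6]
226 230 [558.9 174.3  80.3]
350 160 [708.9 -52.    4. ]
```

View pics/c1.png

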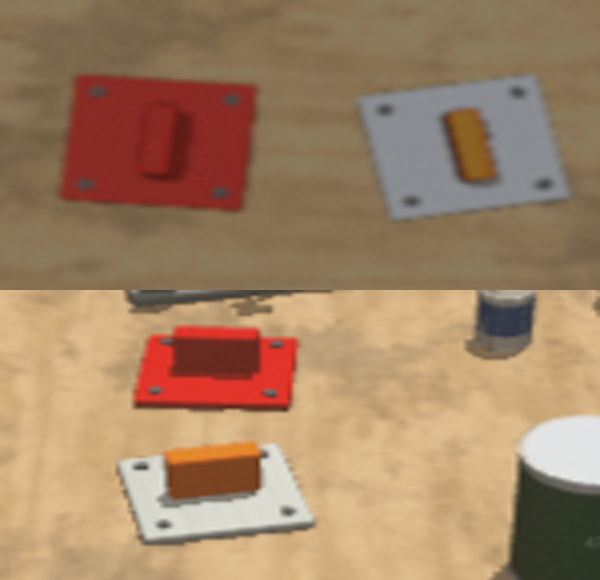

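The crop confirms the steel plate with the orange bar (bar long axis about 10.5°). Bar at (556,-163.5). Pad centre at about (558.5,173,79), tilt 0.406, azimuth 12.2°. The sizes and heights agree with the description.

```bash
python3 -m jog '[[0,0,-1.1,3.5,4.6,0,9.5],[0,0,-1.1,3.5,4.6,0,9.5],[0,0,-1.1,3.5,4.6,0,9.5],[0,0,-1.1,3.5,4.6,0,9.5],[0,0,-1.1,3.5,4.6,0,9.5],[0,0,-1.1,3.5,4.6,0,9.5],[0,0,-1.1,3.5,4.6,0,9.5],[0,0,-1.1,3.5,4.6,0,9.5]]'
python3 -m jog '[[0,0,0,3,4,0,6],[0,0,0,3.1,4.1,-3,5],[0,0,0,0,0,-4,5],[0,0,0,0,0,-4,5],[0,0,0,0,0,-3,5],[0,0,0,0,0,0,5],[0,0,0,0,0,0,5]]'
python3 - <<'E'
from h import *
s=snap('side');t=snap('top')
cv2.imwrite('pics/c2.png',np.hstack([cv2.resize(t['img'][180:300,340:480],(400,343)),cv2.resize(s['img'][210:340,250:400],(400,343))]))
print(bot.get_obs()['tool_rot'])
E
```

```text
clock: 1.1
ee_pos: [495.4, -243.7, 239.3]
tool_rot: [[0.983, 0.181, -0.0], [0.181, -0.983, 0.0], [-0.0, -0.0, -1.0]]
force: [0.2, -0.5, 0.4]
grip_width: 95.4
grip_force: 0.0
clock: 1.98
ee_pos: [556.4, -164.8, 100.8]
tool_rot: [[0.983, 0.182, 0.001], [0.182, -0.983, -0.001], [0.001, 0.001, -1.0]]
force: [-0.5, -1.0, -0.1]
grip_width: 50.0
grip_force: 0.0
[[ 0.98327539  0.18209586  0.00325749]
 [ 0.18210079 -0.98327903 -0.00128394]
 [ 0.00296922  0.00185566 -0.99999387]]
```

View pics/c2.png

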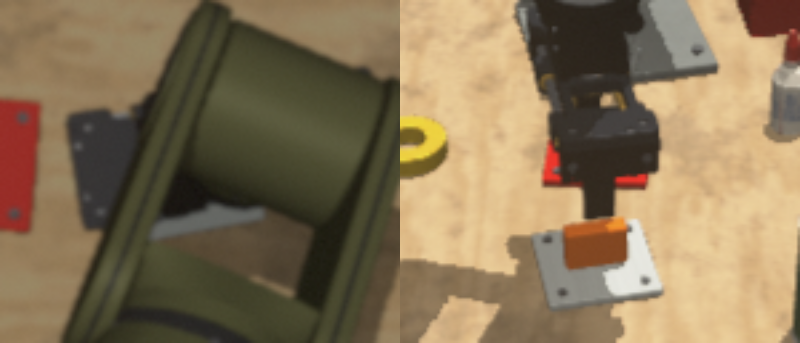

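The crop shows the near fingertip at about (598,215), in front of and above the bar at (595,245). It lines up along the bar, so I descend and grip.

```bash
python3 -m jog '[[0,0,0,0,0.1,-2,5],[0,0,0,0,0,-2,5],[0,0,0,0,0,-1.5,5],[0,0,0,0,0,-0.6,5],[0,0,0,0,0,0,5],[0,0,0,0,0,0,1],[0,0,0,0,0,0,1],[0,0,0,0,0,0,1]]'
python3 -m jog '[[0,0,0,0,0,0,0.5],[0,0,0,0,0,0,0.5],[0,0,0,0,0,0,0.5],[0,0,0,0,0,0,0.5]]'
```

```text
clock: 3.08
ee_pos: [556.1, -163.6, 39.2]
tool_rot: [[0.983, 0.182, 0.001], [0.182, -0.983, -0.0], [0.001, 0.001, -1.0]]
force: [0.1, 0.9, 0.6]
grip_width: 25.5
grip_force: 0.0
clock: 3.58
ee_pos: [555.9, -163.5, 39.0]
tool_rot: [[0.983, 0.182, 0.0], [0.182, -0.983, -0.0], [0.0, 0.0, -1.0]]
force: [-0.1, 0.6, 2.7]
grip_width: 15.5
grip_force: 30.0
```

Gripped at 15.5 mm. Lift straight, check, then carry.

```bash
python3 -m jog '[[0,0,0,0,0,1,0.5],[0,0,0,0,0,2,0.5],[0,0,0,0,0,4,0.5],[0,0,0,0,0,4,0.5],[0,0,0,0,0,4,0.5],[0,0,0,0,0,3,0.5]]'
python3 -m jog '[[0,0,0.2,0,3.7,0,0.5],[0,0,0.2,0,5,0,0.5],[0,0,0.2,0,5,0,0.5],[0,0,0.2,0,5,0,0.5],[0,0,0.2,0,5,0,0.5],[0,0,0.2,0,5,0,0.5],[0,0,0.2,0,3,0,0.5],[0,0,0.3,0,1,0,0.5]]'
python3 - <<'E'
from h import *
from scipy.spatial.transform import Rotation as R
o=bot.get_obs();T=o['tool_rot'];print(o['ee_pos'],o['force'],o['grip_width'])
t=.4057;a=np.radians(12.1);n=np.array([-np.sin(t)*np.cos(a),-np.sin(t)*np.sin(a),np.cos(t)])
ux=np.array([np.cos(t)*np.cos(a),np.cos(t)*np.sin(a),np.sin(t)])
G=np.stack([ux,-np.cross(n,ux),-n],1)
print('rotvec',np.degrees(R.from_matrix(G@T.T).as_rotvec()))
pad=np.array([558.5,172.8,78.8])
for g in(60,39):print(g,'tcp',pad+n*g,n)
E
```

```text
clock: 4.32
ee_pos: [556.2, -163.7, 222.3]
tool_rot: [[0.983, 0.182, 0.003], [0.182, -0.983, -0.001], [0.003, 0.002, -1.0]]
force: [-0.4, -1.8, -3.0]
grip_width: 15.7
grip_force: 30.0
clock: 5.32
ee_pos: [555.5, 165.1, 219.7]
tool_rot: [[0.977, 0.214, 0.001], [0.214, -0.977, 0.0], [0.001, 0.0, -1.0]]
force: [0.1, -0.4, -3.5]
grip_width: 16.1
grip_force: 30.0
[555.5212901  165.08258949 219.71852944] [ 0.12864908 -0.39292291 -3.49399033] 16.086091144834793
rotvec [  4.91664406 -22.66038336  -0.24310016]
60 tcp [535.34636465 167.83629068 133.92958153] [-0.38589392 -0.08272849  0.91882636]
39 tcp [543.45013702 169.57358894 114.634228  ] [-0.38589392 -0.08272849  0.91882636]
```

```bash
python3 -m jog '[[1.6,-7.55,0,-0.8,0,-1,0.5],[1.6,-7.55,0,-0.8,0,-1,0.5],[1.7,-7.55,-0.2,-0.8,0.1,-1.7,0.5],[0,0,0,0,0,-2,0.5],[0,0,0,0,0,-2,0.5],[0,0,0,0,0,0,0.5],[0,0,0,0,0,0,0.5]]'
cat > st.py <<'E'
from h import *
from scipy.spatial.transform import Rotation as R
t=.4057;a=np.radians(12.1);n=np.array([-np.sin(t)*np.cos(a),-np.sin(t)*np.sin(a),np.cos(t)])
ux=np.array([np.cos(t)*np.cos(a),np.cos(t)*np.sin(a),np.sin(t)]);uy=np.cross(n,ux)
G=np.stack([ux,-uy,-n],1);pad=np.array([558.5,172.8,78.8])
def st():
    o=bot.get_obs();T=o['tool_rot'];d=o['ee_pos']-pad
    print('clk',o['clock'],'rv left',np.degrees(R.from_matrix(G@T.T).as_rotvec()).round(2),'pad-frame x,y,gap',(d@ux).round(1),(d@uy).round(1),(d@n-39).round(1),'F',o['force'].round(1),'Fn',(o['force']@n).round(1),'Fx,y',(o['force']@ux).round(1),(o['force']@uy).round(1),'Mxy',(o['wrist_torque']@ux).round(2),(o['wrist_torque']@uy).round(2),'w',o['grip_width'].round(1))
E
python3 - <<'E'
from st import *
st();s=snap('side');t=snap('top')
cv2.imwrite('pics/c3.png',np.hstack([cv2.resize(t['img'][160:290,150:300],(400,347)),cv2.resize(s['img'][150:260,270:390],(400,367))[:347]]))
E
```

```text
clock: 6.2
ee_pos: [532.4, 164.2, 142.9]
tool_rot: [[0.899, 0.207, 0.386], [0.19, -0.978, 0.082], [0.395, -0.0, -0.919]]
force: [-0.4, 0.1, -1.9]
grip_width: 16.0
grip_force: 30.0Traceback (most recent call last):
  File "<stdin>", line 2, in <module>
  File "st.py", line 8, in st
    print('clk',o['clock'],'rv left',np.degrees(R.from_matrix(G@T.T).as_rotvec()).round(2),'pad-frame x,y,gap',(d@ux).round(1),(d@uy).round(1),(d@n-39).round(1),'F',o['force'].round(1),'Fn',(o['force']@n).round(1),'Fx,y',(o['force']@ux).round(1),(o['force']@uy).round(1),'Mxy',(o['wrist_torque']@ux).round(2),(o['wrist_torque']@uy).round(2),'w',o['grip_width'].round(1))
                                                                                                                                                                                                                                                                                                                                                         ^^^^^^^^^^^^^^^^^^^^^
AttributeError: 'float' object has no attribute 'round'
```

```bash
sed -i "s/o\['grip_width'\].round(1)/o['grip_width']/" st.py
python3 - <<'E'
from st import *
st();s=snap('side');t=snap('top')
cv2.imwrite('pics/c3.png',np.hstack([cv2.resize(t['img'][160:290,150:300],(400,347)),cv2.resize(s['img'][150:260,270:390],(400,367))[:347]]))
E
```

```text
clk 6.2 rv left [-0.01  0.01  0.15] pad-frame x,y,gap 0.2 -3.0 30.7 F [-0.4  0.1 -1.9] Fn -1.7 Fx,y -1.1 0.2 Mxy 0.02 0.34 w 16.027375844046837
```

View pics/c3.png

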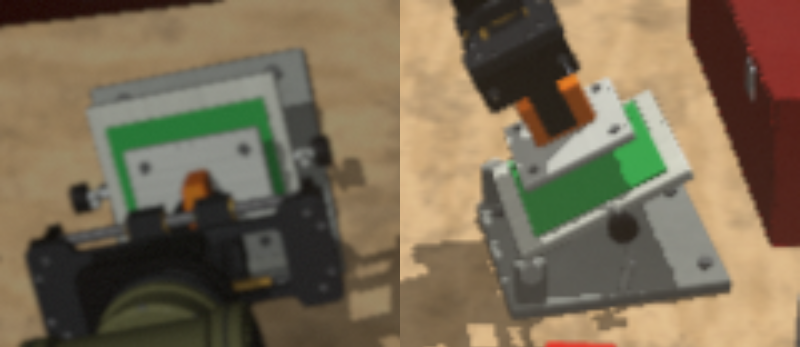

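The pictures show the plate held parallel over the pad, bar up the slope, with about 30 mm gap and 3 mm off to -y. I correct that and go to about 10 mm gap.

```bash
python3 -m jog '[[0,0,0.1,0.2,0.3,-0.6,0.5],[0,0,0,0.3,0.1,-0.7,0.5],[0,0,0,0.25,0.05,-0.6,0.5],[0,0,0,0,0,0,0.5]]'
python3 - <<'E'
from st import *
st();s=snap('side');t=snap('top')
cv2.imwrite('pics/c4.png',np.hstack([cv2.resize(t['img'][170:290,160:290],(400,369)),cv2.resize(s['img'][160:240,285:375],(400,355))[:355]]) if 0 else np.hstack([cv2.resize(t['img'][170:290,160:290],(400,369),interpolation=2),cv2.resize(s['img'][160:243,285:375],(400,369),interpolation=2)]))
for k,q in(('side',s),('top',t)):
    P=cloud(q);d=P-pad;X,Y,Z=d@ux,d@uy,d@n
    hsv=cv2.cvtColor(q['img'],cv2.COLOR_BGR2HSV)
    m=(hsv[...,1]<60)&(hsv[...,2]>90)&(Z>10)&(Z<28)&(abs(X)<60)&(abs(Y)<60)
    Q=np.stack([X,Y,Z],-1)[m]
    if len(Q)<50: print(k,len(Q));continue
    A=np.c_[Q[:,:2],np.ones(len(Q))];c=np.linalg.lstsq(A,Q[:,2],rcond=None)[0]
    print(k,len(Q),'slopes,z',c.round(3),'x',np.percentile(Q[:,0],[1,99]),'y',np.percentile(Q[:,1],[1,99]))
E
```

```text
clock: 6.8
ee_pos: [538.8, 168.9, 121.4]
tool_rot: [[0.9, 0.209, 0.383], [0.193, -0.978, 0.082], [0.392, -0.0, -0.92]]
force: [-0.3, -0.3, -2.7]
grip_width: 15.9
grip_force: 30.0
clk 6.8 rv left [ 0.02 -0.19  0.01] pad-frame x,y,gap -1.6 0.4 8.1 F [-0.3 -0.3 -2.7] Fn -2.4 Fx,y -1.4 -0.2 Mxy 0.01 0.48 w 15.900064065987957
side 488 slopes,z [-6.0000e-03  1.3000e-02  1.5702e+01] x [-47.18827821  40.81900491] y [-49.33151704  38.60164365]
top 1043 slopes,z [-1.3000e-02  3.0000e-03  1.7533e+01] x [-28.59496653  45.32011696] y [-44.89665644  43.13074647]
```

View pics/c4.png

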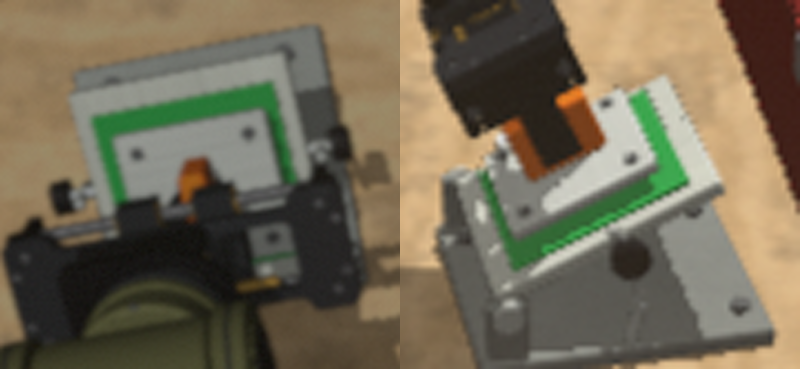

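The pictures show the plate parallel to the pad, about 8 mm off. The left margin is wider than the right, and both cameras put the plate about 2.7 mm too far to -y and 1 mm low. I correct this and close in.

```bash
python3 -m jog '[[0,0,0,0.15,0.2,-0.2,0.5],[0,0,0,0.13,0.11,-0.2,0.5],[0,0,0,0,0,0,0.5],[0,0,0,0,0,0,0.5]]' >/dev/null; python3 -c "from st import *;st()"
python3 -m jog '[[0,0,0,0.08,0.02,-0.18,0.5],[0,0,0,0,0,0,0.5],[0,0,0,0,0,0,0.5]]' >/dev/null; python3 -c "from st import *;st()"
```

```text
clk 7.4 rv left [-0.   -0.07  0.01] pad-frame x,y,gap 0.9 2.8 4.0 F [-0.6 -0.2 -2.6] Fn -2.1 Fx,y -1.6 -0.0 Mxy 0.04 0.41 w 15.752223495179091
clk 7.775 rv left [-0.   -0.08  0.02] pad-frame x,y,gap 0.8 2.8 2.0 F [-0.6  0.2 -1.8] Fn -1.5 Fx,y -1.2 0.3 Mxy -0.03 0.41 w 16.11195541878883
```

```bash
for i in 1; do python3 -m jog '[[0,0,0,0.04,0.01,-0.09,0.5],[0,0,0,0,0,0,0.5],[0,0,0,0,0,0,0.5]]' >/dev/null; python3 -c "from st import *;st()"; python3 -m jog '[[0,0,0,0.04,0.01,-0.09,0.5],[0,0,0,0,0,0,0.5],[0,0,0,0,0,0,0.5]]'>/dev/null; python3 -c "from st import *;st()"; done
```

```text
clk 8.15 rv left [-0.   -0.07  0.01] pad-frame x,y,gap 0.9 2.8 1.1 F [ 0.1  0.8 -1.7] Fn -1.7 Fx,y -0.4 0.8 Mxy -0.02 0.36 w 16.145361087072146
clk 8.525 rv left [-0.01 -0.07  0.02] pad-frame x,y,gap 0.9 2.8 0.0 F [ 0.9  0.2 -2.7] Fn -2.8 Fx,y -0.2 0.0 Mxy 0.03 0.44 w 15.909777772739538
```

```bash
python3 -m jog '[[0,0,0,0.04,0.01,-0.09,0.5],[0,0,0,0,0,0,0.5],[0,0,0,0,0,0,0.5]]' >/dev/null; python3 -c "from st import *;st()"; python3 -m jog '[[0,0,0,0.02,0,-0.05,0.5],[0,0,0,0,0,0,0.5]]'>/dev/null; python3 -c "from st import *;st()"
```

```text
clk 8.9 rv left [ 0.02 -0.09  0.  ] pad-frame x,y,gap 1.1 2.8 -0.3 F [-6.1 -1.   3.4] Fn 5.6 Fx,y -4.3 0.3 Mxy 0.03 0.79 w 15.814741069613516
clk 9.15 rv left [ 0.02 -0.11 -0.  ] pad-frame x,y,gap 1.2 2.7 -0.3 F [-9.5 -4.5  8. ] Fn 11.4 Fx,y -6.3 -2.4 Mxy 0.16 1.07 w 15.966007046842922
```

Contact is made at about 12 N. Next I check flushness and centring with averaged depth.

```bash
cat > chk.py <<'E'
from st import *
def chk(N=8,save=None):
    im=[]
    for k in('side','top'):
        S=[bot.snapshot(k) for _ in range(N)];q=dict(S[-1]);z=np.stack([s['range_z'] for s in S]);z[z==0]=np.nan
        q['range_z']=np.nan_to_num(np.nanmedian(z,0));P=cloud(q);d=P-pad;L=np.stack([d@ux,d@uy,d@n],-1);X,Y,Z=L[...,0],L[...,1],L[...,2]
        hsv=cv2.cvtColor(q['img'],cv2.COLOR_BGR2HSV);H,Sa,V=[hsv[...,i] for i in range(3)]
        plate=(Sa<60)&(V>80)&(Z>3)&(Z<14)&(abs(X)<50)&(abs(Y)<52)
        green=(H>45)&(H<80)&(Sa>100)&(abs(Z)<8)&(abs(X)<62)&(abs(Y)<62)
        for nm,m in(('plate',plate),('pad',green)):
            Q=L[m];A=np.c_[Q[:,:2],np.ones(len(Q))]
            for _ in range(3):
                c=np.linalg.lstsq(A,Q[:,2],rcond=None)[0];r=abs(A@c-Q[:,2])<4;A,Q=A[r],Q[r]
            rc=cv2.minAreaRect(Q[:,:2].astype(np.float32))
            print(k,nm,len(Q),'slope',c.round(4),'rect',np.round(rc[0],1),np.round(rc[1],1),round(rc[2],1),'pct x',np.percentile(Q[:,0],[.5,99.5]).round(1),'y',np.percentile(Q[:,1],[.5,99.5]).round(1))
        x0,y0,x1,y1=(285,160,375,243) if k=='side' else (160,170,290,290)
        im.append(cv2.resize(q['img'][y0:y1,x0:x1],(400,369),interpolation=2))
    if save: cv2.imwrite('pics/'+save,np.hstack(im))
    st()
E
python3 -c "from chk import *;chk(8,'c5.png')"
```

```text
side plate 484 slope [-1.7000e-03  1.7100e-02  7.5216e+00] rect [-0.8  0.3] [88.7 90. ] 0.9 pct x [-44.6  43.8] y [-44.2  44.4]
side pad 238 slope [-0.0023  0.0093 -0.65  ] rect [-1.9 -1.8] [107.1 104.2] 1.0 pct x [-55.6  51.8] y [-53.8  50.3]
top plate 1100 slope [-2.4000e-03  3.2000e-03  8.5323e+00] rect [3.8 2.2] [89.5 89.5] 89.3 pct x [-40.2  47.6] y [-42.3  46.2]
top pad 477 slope [0.0017 0.0026 0.4441] rect [1.8 2. ] [107.7 107.7] 0.1 pct x [-51.7  55.5] y [-51.5  55.6]
clk 9.95 rv left [ 0.03 -0.11 -0.  ] pad-frame x,y,gap 1.2 2.7 -0.4 F [-9.6 -4.4  6.3] Fn 9.8 Fx,y -7.0 -2.3 Mxy 0.17 1.06 w 16.154128521408033
```

View pics/c5.png

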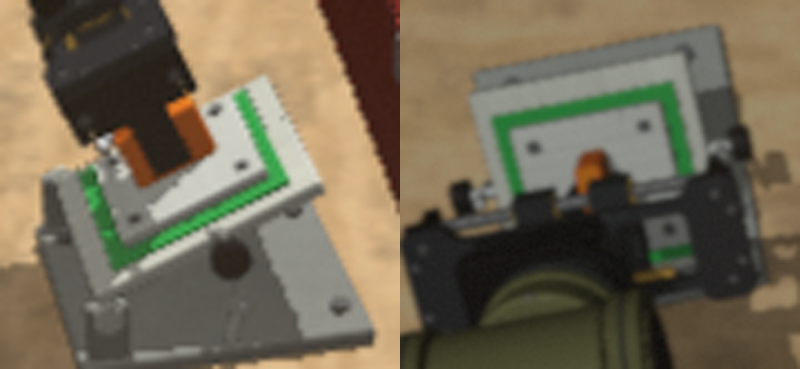

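The pictures show an even green margin all round. The plate-pad slope difference is within 0.005 rad and centring within about 2 mm. I ease the small up-slope side load, then confirm it holds steady.

```bash
python3 -m jog '[[0,0,0,-0.03,0,-0.02,0.5],[0,0,0,0,0,0,0.5],[0,0,0,0,0,0,0.5],[0,0,0,0,0,0,0.5]]'>/dev/null; python3 -c "from chk import *;chk(6)"; python3 -m jog '[[0,0,0,0,0,0,0.5],[0,0,0,0,0,0,0.5],[0,0,0,0,0,0,0.5],[0,0,0,0,0,0,0.5],[0,0,0,0,0,0,0.5],[0,0,0,0,0,0,0.5],[0,0,0,0,0,0,0.5],[0,0,0,0,0,0,0.5]]'>/dev/null; python3 -c "from st import *;st()"
```

```text
side plate 484 slope [-4.2000e-03  1.1800e-02  7.3695e+00] rect [-0.6 -0.2] [89.1 90.6] 1.5 pct x [-44.7  43.8] y [-45.4  45.6]
side pad 238 slope [-0.0029  0.0076 -0.7964] rect [-2.1 -2.1] [106.9 105.9] 0.7 pct x [-55.6  51.8] y [-55.2  49.3]
top plate 1098 slope [-2.0000e-03  4.8000e-03  8.5009e+00] rect [3.4 1.9] [89.7 89.2] 90.0 pct x [-40.6  47.8] y [-42.4  46.2]
top pad 475 slope [0.0015 0.0023 0.4024] rect [1.3 1.7] [108.  107.5] 0.7 pct x [-51.2  55.3] y [-51.4  55.6]
clk 11.05 rv left [ 0.02 -0.07 -0.  ] pad-frame x,y,gap 1.1 2.7 -0.4 F [-8.9 -4.6  7. ] Fn 10.2 Fx,y -6.1 -2.7 Mxy 0.09 1.01 w 16.054628371409816
clk 12.05 rv left [ 0.02 -0.07 -0.  ] pad-frame x,y,gap 1.1 2.7 -0.4 F [-8.6 -3.4  5.9] Fn 9.0 Fx,y -6.0 -1.5 Mxy 0.09 0.96 w 15.891275420951898
```

```bash
python3 -c "from workcell import bot;print(bot.finish_job())"
```

```text
the job is handed in; nothing more can be done
None
```

The job is handed in: at the last check the arm still held the steel plate by its orange bar, bar up the slope, flush on the pad to within about 0.005 rad and about 2 mm of its middle, pressing with about 10 N. The stage tilt had not moved; I took no final picture of the bottle, tape or tin, but the arm's path stayed clear of them.

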